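# Set the sample carriage and hold out the electrode arm

## Task

On the electrode stand, slide the sample carriage along its track by its black knob until its vial is level with the marker clip on the scale. Then squeeze the release button in the side of the telescoping electrode arm's grip, draw the arm out until its pointer also stands at the clip, and finish while still holding the grip there with the button squeezed, as the arm springs back if let go. Leave the bottle, the beaker and the timer alone.

Things in the scene. Friction and masses are not known exactly. Their poses are not given: they have to be found in the camera images.
- stand: Grey electrode stand fixed on the bench. Origin on the bench below the middle of the arm's grip when the arm is fully in; z up, arm and carriage travel along -y, -x faces the robot. Base plate 12 mm thick, x -150 to +100, y -225 to +60 mm. Pedestal and square outer tube (24 mm wide, axis 115 mm up) lie at y +20 to +275 mm. A scale bar runs along y at x +61 mm, ticks every 10 mm from y 0 to -200.
- clip: Small dark steel marker clip, 28 x 8 mm and 24 mm high, fixed on the scale bar (bar's top 22 mm above the bench); it marks the wanted position for both carriage and arm. Origin in its middle on the bar's top; axes parallel to the stand's. It lies at x +61 mm, y -70 to -150 mm in the stand's frame.
- carriage (a joint): Position of the sample carriage along its track (m): 0 at the track end near the pedestal, growing as it slides along the stand's -y, to 0.19. Vial and knob lie at y = -value in the stand's frame. It stays where it is left (friction about 1.5 N).
- knob (a point): Centre of the carriage's black upright knob: 30 mm (stand x) x 20 mm (stand y) x 45 mm high, foot 24 mm and top 69 mm above the bench, centre 50 mm. It stands 110 mm to the stand's -x side of the vial and of the arm, on a white plate 50 mm wide along y.
- vial (a point): Centre of the mouth of the glass sample vial (26 mm wide, 72 mm above the bench), which is fixed in the carriage below the line of the arm (stand x = 0). A short dark index bar on the carriage's scale side is at the same y.
- gauge_arm (a joint): How far the telescoping electrode arm is drawn out (m): 0 fully in and locked, growing along the stand's -y, to 0.19. Grip, electrode and pointer lie at y = -value in the stand's frame. A spring pulls it in with about 4 to 6 N. Unless the button is squeezed in by more than 3 mm, a catch stops the arm within about 2 mm of home.
- grip (a point): Middle of the upright grip at the arm's outer end, level with the middle of the button, 152 mm above the bench. The grip block is white, 26 mm (stand x) x 30 mm (stand y) x 52 mm high, top 175 mm above the bench, free on its +x and -x faces above 126 mm.
- button_face (a point): Centre of the outer face of the grey release button, 18 mm wide (stand y) x 30 mm high, in the -x face of the grip. It stands 6 mm proud, so that grip and button are 32 mm wide in all. Pinching the grip across its x faces presses the button in.
- release (a joint): Travel of the release button (m): 0 out, 0.005 fully in, moving along the stand's +x. Spring force 3 N at the start to 8 N fully in; it comes out again when let go.
- pointer (a point): Lower tip of the arm's thin bent-down steel pointer, 31 mm above the bench, 52 mm to the stand's +x side of the grip, beside the scale bar, at the same y as the grip and the electrode.
- reagent: Glass jar with a blue cap, 68 mm wide and 130 mm high, loose, a bystander. Origin at the centre of its underside.
- beaker: Open glass beaker, 60 mm wide and 70 mm high, loose, a bystander. Origin at the centre of its underside.
- timer: White bench timer, 65 x 85 x 22 mm, lying flat, loose, a bystander. Origin at the centre of its underside.

How it is judged:
By the outcome, as a careful person would: the job done as asked, in the order asked, and still so for the second after the job is handed in, while the arm keeps its last pose, push and grip.
It also fails if it takes over 48 s, if anything falls off the work surface, if the arm or the gripper's body presses on something with over 40 N, if the wrist force passes 120 N, or if a joint passes its speed limit or range.

## Robot

A 7-joint arm with a two-finger parallel gripper is mounted at the origin on the work surface. World frame = base frame: x ahead of the robot, y to its left, z up, the work surface at z = 0. Lengths are in m, angles in rad, forces in N, time in s.
With the tool pointing down it reaches from about 0.425 to 0.875 m from the base axis. Payload 4.7 kg.
Tool frame: the origin (TCP) lies midway between the tips of the shut fingers; the grasp point (between the pads) lies 19 mm behind it; x points along the fingers, z is the direction in which the jaws open and shut, and the axes are right-handed (so a half turn about x gives the same grasp; the last joint's range is limited). The gripper opens to 87 mm and grips with 3 to 60 N. Pads are 19 mm wide; open, the fingers measure 117 mm over their backs; the gripper's body (75 mm by 190 mm) begins 51 mm behind the grasp point.
Start: joints at [1.301, 0.321, -0.07, 1.45, 0.023, 1.371, -0.057], TCP at [0.182, -0.624, 0.223] pointing down, gripper open.
Joint ranges: [-2.86, 2.86], [-0.3, 2.09], [-1.38, 1.24], [0.06, 2.45], [-1.56, 4.7], [0.09, 2.05], [-2.69, 2.69]. Speed limits (rad/s): [2.57, 2.57, 3.14, 3.14, 3.14, 3.14, 3.14].

## Interface

Orientations are given as a rotation vector (axis times angle).
In Python, from bench import ctrl, vision, close_job gives the robot as it stands. The module is installed in compiled form; this text tells all that it offers.
- The arm moves only by the tool servo_tool, never from a script. Its argument "commands" is a list that holds one entry, the list of rows, each a list of 7 numbers: the turn, a rotation vector about the tool's x, y, z in degrees, then the shift along the tool's x, y, z in mm, then the finger opening in mm, from 0 to 87. In form: [[[wx, wy, wz, x, y, z, grip], ...]]. A call has 1 to 5 rows; each row is the pose to reach, as a shift and turn from the pose commanded when the call began, along the tool's axes at that moment; what a row does not reach only later rows make up. A row lasts 1/8 s, in which the tool goes at most 62.5 mm and 10.7 degrees, less where a joint would pass 70% of its speed; a pose out of reach is approached as far as the arm can. A call with a gripper value outside its range is refused whole. The fingers move at their own pace and stop on an object; "newtons" is the grip in N (left out, the last holds). Time passes only in rows, so rows that repeat a pose let the fingers close. It gives the time, the measured TCP pose, the force and the opening at its end, in the units of the state.
- ctrl.get_state(): the state, without advancing time (a new reading comes with each control period).
- vision.get_image(name): name is "scene" or "side" or "wrist"; returns the picture (400x640x3 uint8, red, green, blue); there is no depth.
- vision.camera_info(name): a dict with "fov_y" (degrees; the focal length in pixels is half the picture's height over the tangent of half this angle, whatever the lens; pixels are square), "cx", "cy" (the principal point, pixels), "pose" (4x4, takes a point from camera to world coordinates). Camera axes: x right, y down, z forward; pixel columns grow to the right and rows downward; lengths in m; the calibration is good to about 2 mm. The wrist camera is an equidistant fisheye: a pixel r from the principal point sees the ray r / f radians off the axis. A picture is of the moment at which its call begins: read the wrist's pose just before it. camera_info takes no time and is no camera call; for the wrist camera it gives the pose at the moment of the call.
- close_job(): hands the job in, once; it reports no verdict.
The state is a dict: "time": time; "joint_positions": joint angles; "qd": joint speeds; "joint_torque": joint torques, N m; "position": TCP position; "tool_rot": TCP orientation; "ft_force": force on the tool from outside, world axes, zero at the start; "torque": the same for the moment, N m; "grip_width": opening from 0.0 (shut) to 1.0 (fully open).
Only numpy, scipy, OpenCV 4.12 (cv2) and the standard library are available. Lean on these libraries where they do the work, as an engineer would, in place of code of your own. Each camera call takes 0.05 s, during which the arm holds its last target. There are 200 camera calls.

## Working session

There is one attempt and no reset: what is moved stays moved. The work goes in short steps, Python scripts to look and compute and a tool call to move; the robot and the scene stay as the last step left them, time stands still between calls to the robot, and variables do not carry over. Pictures are saved under pics/ and viewed, about 8 in all and at most 12, crops included, and the job is handed in when it is done.

Besides the shell and the picture viewer there is one more tool, called after "Call:" by a JSON object that holds its "api" and its "payload", one argument or row to a line. servo_tool: Moves the arm, as the interface text tells. Its arguments: {"type":"object","properties":{"commands":{"type":"array"},"newtons":{"type":"number"}},"required":["commands"]}

```bash
mkdir -p pics; cat > h.py <<'E'
import numpy as np, cv2
from bench import ctrl, vision, close_job
from scipy.spatial.transform import Rotation as R
def ray(name,u,v,info=None):
    c=info or vision.camera_info(name); f=200/np.tan(np.radians(c['fov_y'])/2)
    x,y=u-c['cx'],v-c['cy']
    if name=='wrist':
        r=np.hypot(x,y); t=r/f; d=np.array([x/r*np.sin(t),y/r*np.sin(t),np.cos(t)]) if r>0 else np.array([0,0,1.])
    else: d=np.array([x/f,y/f,1.])
    P=np.array(c['pose']); d=P[:3,:3]@d
    return P[:3,3],d/np.linalg.norm(d)
def onz(name,u,v,z,info=None):
    o,d=ray(name,u,v,info); return o+d*(z-o[2])/d[2]
def proj(name,p,info=None):
    c=info or vision.camera_info(name); f=200/np.tan(np.radians(c['fov_y'])/2)
    P=np.array(c['pose']); q=P[:3,:3].T@(np.array(p)-P[:3,3])
    if name=='wrist':
        r=np.hypot(q[0],q[1]); t=np.arctan2(r,q[2]); return c['cx']+f*t*q[0]/r, c['cy']+f*t*q[1]/r
    return c['cx']+f*q[0]/q[2], c['cy']+f*q[1]/q[2]
def snap(name,fn):
    im=vision.get_image(name); cv2.imwrite('pics/'+fn,im[:,:,::-1]); return im
E
python3 - <<'E'
from h import *
np.set_printoptions(precision=3,suppress=True)
s=ctrl.get_state(); print(s)
for n in ['scene','side','wrist']:
    print(n,vision.camera_info(n)); snap(n,n+'0.png')
print(R.from_rotvec(s['tool_rot']).as_matrix())
E
```

```text
{'time': 0.0, 'joint_positions': array([ 1.301,  0.322, -0.07 ,  1.452,  0.023,  1.371, -0.057]), 'qd': array([ 0.   , -0.   , -0.   ,  0.001,  0.002, -0.   ,  0.   ]), 'joint_torque': array([  0.   , -49.129,  -0.404, -31.253,  -0.064,   0.044,   0.   ]), 'position': array([ 0.182, -0.623,  0.221]), 'tool_rot': array([ 0.999,  1.332, -0.997]), 'ft_force': array([ 0.12 ,  0.312, -0.161]), 'torque': array([-0.02 ,  0.078,  0.009]), 'grip_width': 0.9963687042579028}
scene {'fov_y': 51.86577512514167, 'cx': 314.49407028936196, 'cy': 201.1564220816547, 'pose': array([[ 0.889,  0.358, -0.286,  0.833],
       [ 0.458, -0.704,  0.543, -0.546],
       [-0.007, -0.613, -0.79 ,  0.903],
       [ 0.   ,  0.   ,  0.   ,  1.   ]])}
side {'fov_y': 54.51148841408899, 'cx': 323.07825049851914, 'cy': 204.00457439956782, 'pose': array([[-0.93 , -0.28 ,  0.236,  0.307],
       [-0.366,  0.718, -0.592,  0.649],
       [-0.004, -0.638, -0.77 ,  0.964],
       [ 0.   ,  0.   ,  0.   ,  1.   ]])}
wrist {'fov_y': 65.70646984690485, 'cx': 321.25082015149644, 'cy': 195.9260134888462, 'pose': array([[ 0.28 , -0.921, -0.272,  0.255],
       [-0.96 , -0.269, -0.077, -0.602],
       [-0.002,  0.282, -0.959,  0.383],
       [ 0.   ,  0.   ,  0.   ,  1.   ]])}
[[-0.001  0.96   0.28 ]
 [ 0.002  0.28  -0.96 ]
 [-1.    -0.    -0.002]]
```

View pics/scene0.png

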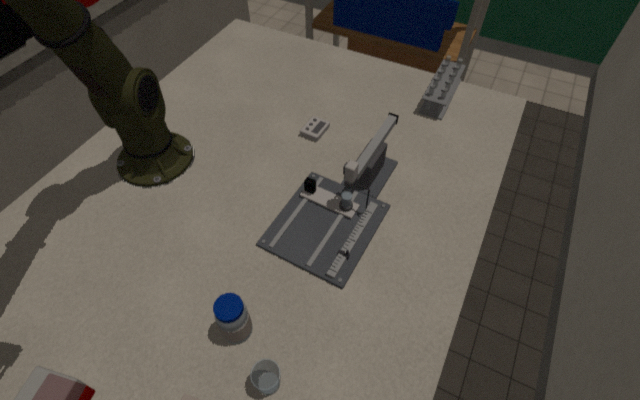

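View pics/side0.png

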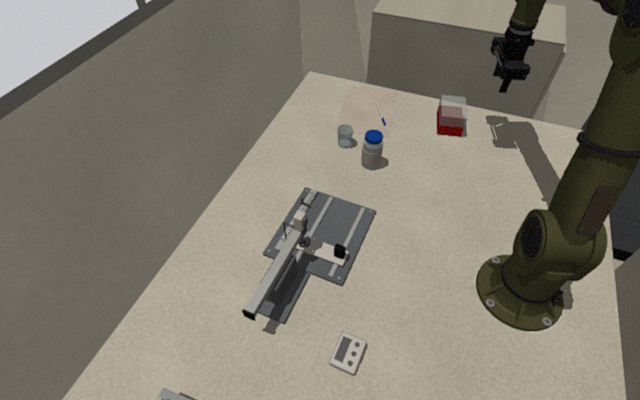

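```bash
python3 - <<'E'
from h import *
a=cv2.imread('pics/scene0.png')[105:295,252:402]; b=cv2.imread('pics/side0.png')[180:370,262:377]
im=np.hstack([cv2.resize(i,None,fx=3,fy=3,interpolation=cv2.INTER_CUBIC) for i in (a,b)])
cv2.imwrite('pics/c1.png',np.clip(im*1.5,0,255).astype(np.uint8))
for n,u,v,z in [('scene',260,242,.012),('scene',340,288,.012),('scene',390,210,.012),('scene',310,180,.069),('scene',346,251,.04),('side',376,211,.012),('side',307,188,.012),('side',264,252,.012),('side',340,247,.069)]:
    print(n,u,v,onz(n,u,v,z).round(4))
E
```

```text
scene 260 242 [ 0.4466 -0.1144  0.012 ]
scene 340 288 [ 0.6822 -0.1372  0.012 ]
scene 390 210 [0.7051 0.1311 0.012 ]
scene 310 180 [0.4871 0.0848 0.069 ]
scene 346 251 [ 0.6585 -0.055   0.04  ]
side 376 211 [ 0.4344 -0.117   0.012 ]
side 307 188 [ 0.6739 -0.1277  0.012 ]
side 264 252 [0.6925 0.1465 0.012 ]
side 340 247 [0.4826 0.0862 0.069 ]
```

View pics/c1.png

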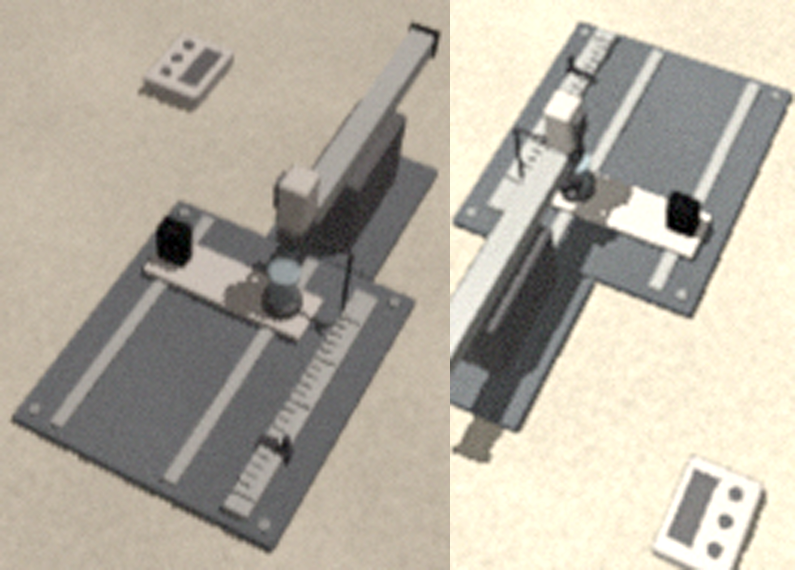

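```bash
cat > fit.py <<'E'
from h import *
M=np.array([[-.15,-.225],[.1,-.225],[.1,.06],[-.15,.06]])
S={'scene':[(256.3,245),(342.7,288.3),(389.7,205),(312,172.7)],'side':[(376.3,211.7),(305.3,187.7),(263.7,257.3),(342.7,285.3)]}
def kab(A,B):
    a=A-A.mean(0);b=B-B.mean(0); th=np.arctan2((a[:,0]*b[:,1]-a[:,1]*b[:,0]).sum(),(a*b).sum())
    r=np.array([[np.cos(th),-np.sin(th)],[np.sin(th),np.cos(th)]]); return th,B.mean(0)-r@A.mean(0),r
W=[]
for n in S:
    w=np.array([onz(n,u,v,.010)[:2] for u,v in S[n]]); W.append(w)
    th,t,r=kab(M,w); print(n,np.degrees(th),t,((w-t)@r-M).round(4).tolist())
th,t,r=kab(np.vstack([M,M]),np.vstack(W)); print('both',np.degrees(th),t)
def loc(p): return np.r_[(np.array(p)[:2]-t)@r,p[2]]
def wld(p): return np.r_[r@np.array(p)[:2]+t,p[2]]
if __name__=='__main__':
    for n,c,k in [('scene',(344.7,254),(309.7,180)),('side',(305.3,203.3),(339.7,246.7))]:
        print(n,'clip',loc(onz(n,*c,.034)),'knob',loc(onz(n,*k,.069)))
E
python3 fit.py
```

```text
scene -2.193888213051372 [0.59884372 0.09286282] [[0.0017, 0.0009], [-0.0023, 0.0016], [-0.0031, -0.0009], [0.0037, -0.0016]]
side -1.6934853801549146 [0.58853811 0.1016828 ] [[0.0009, 0.0025], [-0.0014, -0.0024], [-0.0044, 0.0029], [0.0049, -0.0031]]
both -1.9431806527279298 [0.59369046 0.09727383]
scene clip [ 0.06957899 -0.15567016  0.034     ] knob [-0.10679791 -0.0165096   0.069     ]
side clip [ 0.05651867 -0.14424448  0.034     ] knob [-0.10950852 -0.01545067  0.069     ]
```

```bash
cat > go.py <<'E'
from fit import *
def go(p,yaw=None):
    "tool delta for target world TCP p, tool pointing down with tool-z at world angle yaw(deg)"
    s=ctrl.get_state(); A=R.from_rotvec(s['tool_rot'])
    d=A.inv().apply(np.array(p)-s['position'])*1000
    w=np.zeros(3)
    if yaw is not None:
        z=np.array([np.cos(np.radians(yaw)),np.sin(np.radians(yaw)),0]); x=np.array([0,0,-1.]); y=np.cross(z,x)
        w=np.degrees((A.inv()*R.from_matrix(np.c_[x,y,z])).as_rotvec())
    return np.r_[w,d].round(1)
E
python3 -c "
from go import *
print(go([.5,-.25,.25],-91.9)); print(go([.5,0.0,.25],-91.9))"
```

```text
scene -2.193888213051372 [0.59884372 0.09286282] [[0.0017, 0.0009], [-0.0023, 0.0016], [-0.0031, -0.0009], [0.0037, -0.0016]]
side -1.6934853801549146 [0.58853811 0.1016828 ] [[0.0009, 0.0025], [-0.0014, -0.0024], [-0.0044, 0.0029], [0.0049, -0.0031]]
both -1.9431806527279298 [0.59369046 0.09727383]
[ 1.820e+01 -1.000e-01  0.000e+00 -2.790e+01  4.101e+02 -2.696e+02]
[ 1.820e+01 -1.000e-01  0.000e+00 -2.760e+01  4.801e+02 -5.096e+02]
```

Call:
{"api": "servo_tool", "payload": {
  "commands": [
    [[3,0,0,-5,45,-30,87],[6,0,0,-10,92,-60,87],[9,0,0,-15,140,-91,87],[12,0,0,-20,188,-122,87],[15,0,0,-25,235,-153,87]]
  ]
}}

```text
time: 0.78
position: [0.3657, -0.4096, 0.2475]
tool_rot: [1.194, 1.219, -1.194]
ft_force: [0.2, 0.2, -0.0]
grip_width: 1.002
```

```bash
python3 -c "
from go import *
print(ctrl.get_state()['position']);print(go([.5,-.25,.25],-91.9)); print(go([.5,0.0,.25],-91.9))"|tail -3
```

```text
[ 0.36571853 -0.40963388  0.2475464 ]
[   3.1    0.     0.    -2.5  137.5 -156.9]
[   3.1    0.     0.    -2.5  142.6 -406.8]
```

Call:
{"api": "servo_tool", "payload": {
  "commands": [
    [[1,0,0,0,35,-40,87],[3,0,0,-1,70,-80,87],[3,0,0,-2,105,-120,87],[3,0,0,-2,130,-165,87],[3,0,0,-2,140,-215,87]]
  ]
}}

```text
time: 1.4
position: [0.5009, -0.1915, 0.2491]
tool_rot: [1.232, 1.195, -1.231]
ft_force: [0.0, -0.7, -0.2]
grip_width: 1.002
```

Call:
{"api": "servo_tool", "payload": {
  "commands": [
    [[0,0,0,0,0,-60,87],[0,0,0,0,2,-110,87],[0,0,0,0,2,-150,87],[0,0,0,0,2,-180,87],[0,0,0,0,2,-190,87]]
  ]
}}

```text
time: 2.02
position: [0.5075, -0.0014, 0.2495]
tool_rot: [1.229, 1.196, -1.229]
ft_force: [0.5, -0.8, 0.4]
grip_width: 1.0
```

```bash
python3 - <<'E'
from h import *
import pickle
i=vision.camera_info('wrist'); im=snap('wrist','w1.png'); pickle.dump(i,open('w1.pkl','wb'))
s=ctrl.get_state(); print(s['time'],s['position'],i['pose'])
cv2.imwrite('pics/w1b.png',cv2.resize(np.clip(im[:,:,::-1]*1.4,0,255).astype(np.uint8),(800,500)))
E
```

```text
2.075 [ 0.50759645 -0.00129002  0.24950543] [[-2.72195088e-02 -9.58940876e-01 -2.82296820e-01  5.83596102e-01]
 [-9.99629429e-01  2.62019076e-02  7.37996904e-03 -3.53761214e-03]
 [ 3.19761211e-04  2.82393088e-01 -9.59298724e-01  4.11058576e-01]
 [ 0.00000000e+00  0.00000000e+00  0.00000000e+00  1.00000000e+00]]
```

View pics/w1b.png

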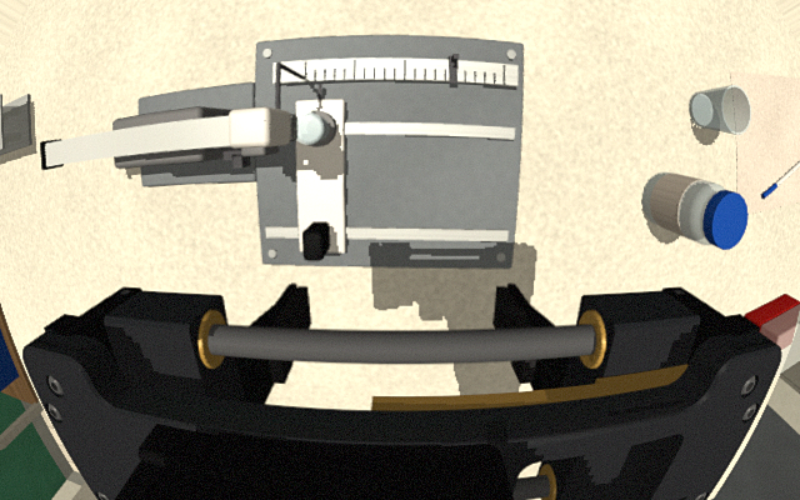

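```bash
cat > w.py <<'E'
from go import *
import pickle,sys
i=pickle.load(open('w1.pkl','rb'))
k=lambda u,v,z:onz('wrist',u/1.25,v/1.25,z,i)
w=np.array([k(*p,.012)[:2] for p in [(512,267),(523,41),(257,42),(262,265)]])
th,t,r=kab(M,w)
def loc(p): return np.r_[(np.array(p)[:2]-t)@r,p[2]]
def wld(p): return np.r_[r@np.array(p)[:2]+t,p[2]]
if __name__=='__main__':
    print(np.degrees(th),t,((w-t)@r-M).round(4).tolist())
    print('clip top',loc(k(453,56,.046)),'clip foot',loc(k(453,83,.022)))
    for n in (305,354,404,504): print('tick',n,loc(k(n,76,.022)))
    print('knob top',loc(k(317,227,.069)),'plate edges',loc(k(298,150,.024)),loc(k(345,150,.024)),loc(k(297,252,.024)),loc(k(347,254,.024)))
    print('vial',loc(k(315,127,.072)))
    im=cv2.imread('pics/w1.png')
    cv2.imwrite('pics/w1c.png',np.vstack([cv2.resize(np.clip(im[30:80,205:425]*1.4,0,255).astype(np.uint8),None,fx=3.6,fy=3.6,interpolation=cv2.INTER_CUBIC),cv2.resize(np.clip(im[75:165,205:425]*1.4,0,255).astype(np.uint8),None,fx=3.6,fy=3.6,interpolation=cv2.INTER_CUBIC)]))
E
python3 w.py
```

```text
scene -2.193888213051372 [0.59884372 0.09286282] [[0.0017, 0.0009], [-0.0023, 0.0016], [-0.0031, -0.0009], [0.0037, -0.0016]]
side -1.6934853801549146 [0.58853811 0.1016828 ] [[0.0009, 0.0025], [-0.0014, -0.0024], [-0.0044, 0.0029], [0.0049, -0.0031]]
both -1.9431806527279298 [0.59369046 0.09727383]
-2.2366358341871755 [0.59403926 0.09366372] [[0.0014, 0.0014], [-0.0001, 0.0015], [-0.0014, -0.003], [0.0001, 0.0002]]
clip top [ 0.06960969 -0.14459539  0.046     ] clip foot [ 0.04653696 -0.14796391  0.022     ]
tick 305 [5.45632826e-02 7.27190987e-05 2.20000000e-02]
tick 354 [ 0.05244978 -0.04990741  0.022     ]
tick 404 [ 0.05219271 -0.09936295  0.022     ]
tick 504 [ 0.05739622 -0.2000949   0.022     ]
knob top [-0.09099842 -0.02051462  0.069     ] plate edges [-0.02150454  0.00717204  0.024     ] [-0.02256119 -0.04142495  0.024     ] [-0.12983114  0.01322605  0.024     ] [-0.13126304 -0.04147055  0.024     ]
vial [ 0.00038323 -0.02168706  0.072     ]
```

View pics/w1c.png

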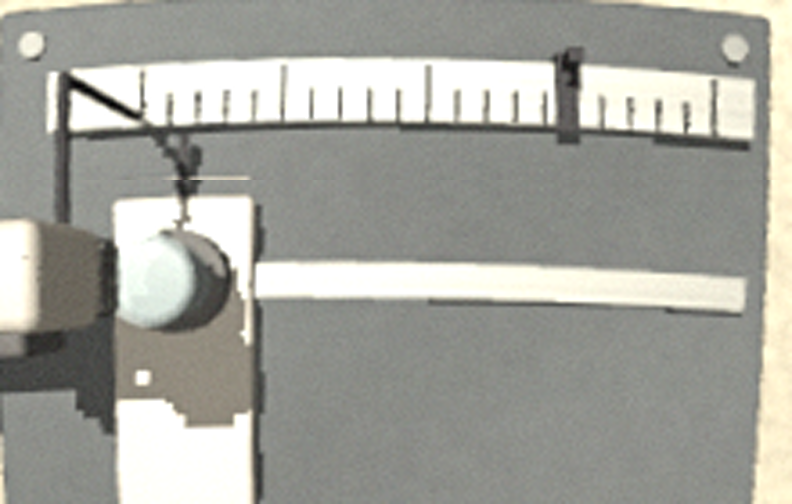

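```bash
python3 -c "
from go import go
from w import *
p=wld([-.110,-.019,.10]);print(p,go(p,-92.1))"|tail -1
```

```text
[0.48338155 0.07897114 0.1       ] [  0.5  -0.    0.  149.5 -26.4 -79.5]
```

Call:
{"api": "servo_tool", "payload": {
  "commands": [
    [[0,0,0,20,-15,-40,87],[0,0,0,65,-26,-80,87],[0,0,0,115,-26,-80,87],[0,0,0,150,-26,-80,87],[0,0,0,155,-26,-80,87]]
  ]
}}

```text
time: 2.7
position: [0.4823, 0.0754, 0.0921]
tool_rot: [1.23, 1.197, -1.237]
ft_force: [-0.8, -1.1, 0.6]
grip_width: 1.0
```

```bash
python3 - <<'E'
from w import *
i=vision.camera_info('wrist'); im=snap('wrist','w2.png'); s=ctrl.get_state(); print(s['time'],s['position'],loc(s['position']),s['ft_force'])
u,v=proj('wrist',s['position'],i); print(u,v)
print(go(wld([-.11,-.019,.031]),-92.1))
cv2.imwrite('pics/w2b.png',np.clip(im[:,:,::-1]*1.5,0,255).astype(np.uint8))
E
```

```text
scene -2.193888213051372 [0.59884372 0.09286282] [[0.0017, 0.0009], [-0.0023, 0.0016], [-0.0031, -0.0009], [0.0037, -0.0016]]
side -1.6934853801549146 [0.58853811 0.1016828 ] [[0.0009, 0.0025], [-0.0014, -0.0024], [-0.0044, 0.0029], [0.0049, -0.0031]]
both -1.9431806527279298 [0.59369046 0.09727383]
2.75 [0.48343157 0.07582149 0.09326562] [-0.1098271  -0.0221453   0.09326562] [0.75535597 0.17432352 0.25716543]
320.18954743135754 242.74499337635322
[ 0.3  0.   0.2 62.3  0.  -3.2]
```

View pics/w2b.png

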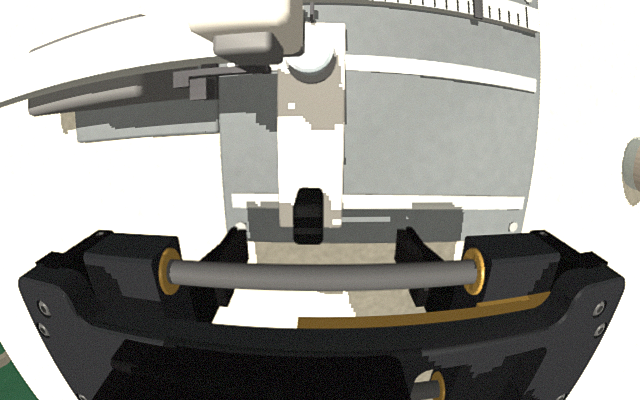

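```bash
python3 - <<'E'|tail -4
from w import *
i=vision.camera_info('wrist')
for v in (188,212,230,244): print(v,loc(onz('wrist',308,v,.069,i)),loc(onz('wrist',308,v,.024,i)))
E
```

```text
188 [-0.0833734  -0.01391614  0.069     ] [-0.09552776 -0.01202471  0.024     ]
212 [-0.09917556 -0.01381993  0.069     ] [-0.11516123 -0.01190517  0.024     ]
230 [-0.11160021 -0.01372162  0.069     ] [-0.13059829 -0.01178303  0.024     ]
244 [-0.12168949 -0.0136281   0.069     ] [-0.14313375 -0.01166683  0.024     ]
```

Call:
{"api": "servo_tool", "payload": {
  "commands": [
    [[0,0,0,20,0,-4,87],[0,0,0,40,0,-4,87],[0,0,0,58,0,-4,87],[0,0,0,61,0,-4,87],[0,0,0,61,0,-4,80]]
  ]
}}

```text
time: 3.38
position: [0.4849, 0.0812, 0.0341]
tool_rot: [1.232, 1.194, -1.231]
ft_force: [0.5, 0.1, -0.8]
grip_width: 0.953
```

Call:
{"api": "servo_tool", "payload": {
  "commands": [
    [[0,0,0,3,0,-2,40],[0,0,0,3,0,-2,10],[0,0,0,3,0,-2,10],[0,0,0,3,0,-2,10],[0,0,0,3,0,-2,10]]
  ],
  "newtons": 15
}}

```text
time: 4.0
position: [0.4844, 0.0832, 0.0306]
tool_rot: [1.231, 1.195, -1.232]
ft_force: [0.5, 0.1, 0.2]
grip_width: 0.435
```

```bash
python3 - <<'E'|tail -3
from w import *
s=ctrl.get_state(); print(s['time'],s['position'],loc(s['position']),s['ft_force'],s['grip_width']*87)
for y in (-.145,):
  p=wld([-.11,y,.031]); print(go(p,-92.1))
E
```

```text
both -1.9431806527279298 [0.59369046 0.09727383]
4.0 [0.4843814 0.0832246 0.0305682] [-0.10916692 -0.01471076  0.0305682 ] [0.50138368 0.09253031 0.18191552] 37.8604316627031
[  0.4   0.   -0.   -0.4  -2.  130.3]
```

Call:
{"api": "servo_tool", "payload": {
  "commands": [
    [[0,0,0,0,0,0,10],[0,0,0,0,0,0,10],[0,0,0,0,0,0,10],[0,0,0,0,0,0,10]]
  ]
}}

```text
time: 4.5
position: [0.4843, 0.0834, 0.0305]
tool_rot: [1.232, 1.195, -1.232]
ft_force: [0.1, 0.4, -0.8]
grip_width: 0.231
```

Call:
{"api": "servo_tool", "payload": {
  "commands": [
    [[0,0,0,0,0,15,10],[0,0,0,0,0,45,10],[0,0,0,0,-1,80,10],[0,0,0,0,-1,115,10],[0,0,0,0,-1,130,10]]
  ]
}}

```text
time: 5.12
position: [0.4785, -0.0492, 0.0305]
tool_rot: [1.233, 1.194, -1.235]
ft_force: [-1.4, 3.1, 2.5]
grip_width: 0.228
```

```bash
python3 - <<'E'
from w import *
i=vision.camera_info('wrist'); pickle.dump(i,open('w3.pkl','wb'));im=snap('wrist','w3.png'); s=ctrl.get_state(); print(s['time'],s['position'],loc(s['position']),s['ft_force'],s['grip_width']*87)
c=im[0:150,250:400,::-1]
cv2.imwrite('pics/w3b.png',cv2.resize(np.clip(c*1.5,0,255).astype(np.uint8),None,fx=4,fy=4,interpolation=cv2.INTER_CUBIC))
E
```

```text
scene -2.193888213051372 [0.59884372 0.09286282] [[0.0017, 0.0009], [-0.0023, 0.0016], [-0.0031, -0.0009], [0.0037, -0.0016]]
side -1.6934853801549146 [0.58853811 0.1016828 ] [[0.0009, 0.0025], [-0.0014, -0.0024], [-0.0044, 0.0029], [0.0049, -0.0031]]
both -1.9431806527279298 [0.59369046 0.09727383]
5.175 [ 0.47850189 -0.05059116  0.03048972] [-0.10981955 -0.14865403  0.03048972] [-2.83738182 -3.12551568  4.07312386] 19.321678153128072
```

View pics/w3b.png

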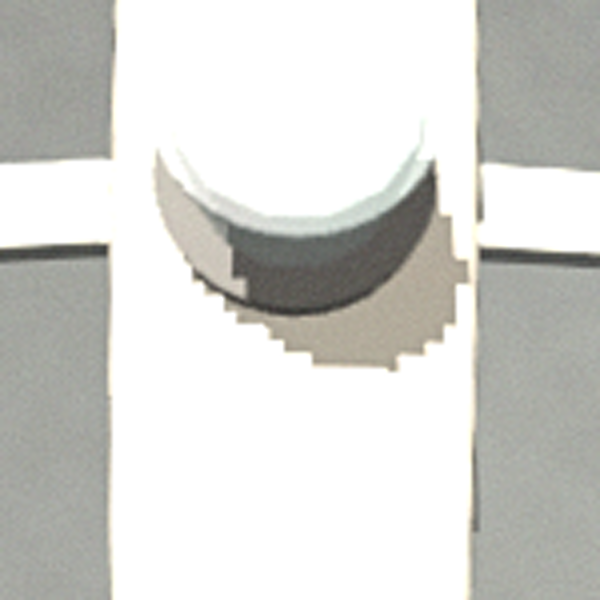

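Call:
{"api": "servo_tool", "payload": {
  "commands": [
    [[0,0,0,0,0,0,50],[0,0,0,0,0,0,50],[0,0,0,0,0,0,50],[0,0,0,-30,0,0,87],[0,0,0,-80,0,0,87]]
  ]
}}

```text
time: 5.8
position: [0.478, -0.0456, 0.11]
tool_rot: [1.229, 1.199, -1.232]
ft_force: [0.6, 0.4, 0.9]
grip_width: 0.71
```

Call:
{"api": "servo_tool", "payload": {
  "commands": [
    [[0,0,0,-50,0,0,87],[0,0,0,-90,0,0,87],[0,0,0,-110,0,0,87],[0,0,0,-110,0,0,87],[0,0,0,-110,0,0,87]]
  ]
}}

```text
time: 6.42
position: [0.4788, -0.0462, 0.2193]
tool_rot: [1.23, 1.196, -1.232]
ft_force: [-1.1, -0.8, -0.3]
grip_width: 0.997
```

```bash
python3 - <<'E'
from w import *
i=vision.camera_info('wrist'); pickle.dump(i,open('w4.pkl','wb'));im=snap('wrist','w4.png'); s=ctrl.get_state(); print(s['time'],s['position'],loc(s['position']),s['ft_force'],s['grip_width']*87)
print(loc(i['pose'][:3,3]))
c=im[10:160,220:420,::-1]
cv2.imwrite('pics/w4b.png',cv2.resize(np.clip(c*1.2,0,255).astype(np.uint8),None,fx=4,fy=4,interpolation=cv2.INTER_CUBIC))
E
```

```text
scene -2.193888213051372 [0.59884372 0.09286282] [[0.0017, 0.0009], [-0.0023, 0.0016], [-0.0031, -0.0009], [0.0037, -0.0016]]
side -1.6934853801549146 [0.58853811 0.1016828 ] [[0.0009, 0.0025], [-0.0014, -0.0024], [-0.0044, 0.0029], [0.0049, -0.0031]]
both -1.9431806527279298 [0.59369046 0.09727383]
6.475 [ 0.47863075 -0.04628827  0.21908089] [-0.10985872 -0.14434939  0.21908089] [-0.27179868  0.12274022  0.34964062] 86.98089001364761
[-0.03331726 -0.14368735  0.3807668 ]
```

View pics/w4b.png

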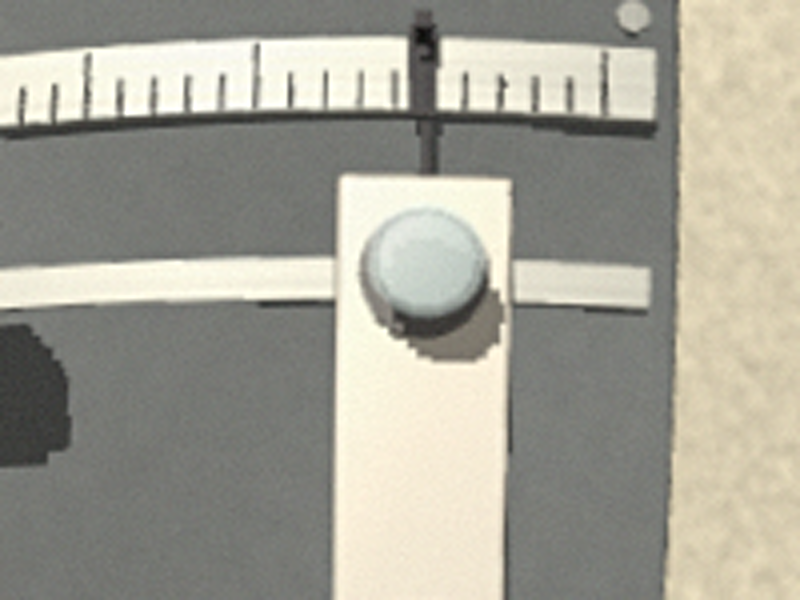

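```bash
python3 - <<'E'|tail -12
from w import *
i=pickle.load(open('w4.pkl','rb'))
im=cv2.imread('pics/w4.png').astype(float).mean(2)
big=cv2.resize(im,None,fx=4,fy=4,interpolation=cv2.INTER_LINEAR)
def dark(row,c0,c1):  # centroid of darkness in crop coords, returns full px
    v0=(row/4)+10; seg=np.array([cv2.getRectSubPix(im.astype(np.float32),(1,3),(220+c/4,v0)).mean() for c in range(c0,c1)])
    w=np.clip(np.median(np.r_[seg[:15],seg[-15:]])-seg-10,0,None); return 220+(w*np.arange(c0,c1)).sum()/w.sum()/4,v0
for row,z in [(45,.034),(65,.024),(80,.024),(95,.024)]:
    u,v=dark(row,402,446); print('clip',row,(u-220)*4,loc(onz('wrist',u,v,z,i)),loc(onz('wrist',u,v,.046,i))[1])
for row in (130,145,160):
    u,v=dark(row,405,455); print('index',row,(u-220)*4,loc(onz('wrist',u,v,.024,i)))
for r_,a,b in [(250,338,511),(450,335,508),(560,333.5,506)]:
    q=[loc(onz('wrist',220+c/4,10+r_/4,.024,i)) for c in (a,b)]; print('plate',r_,q[0][1],q[1][1],(q[0]+q[1])[1]/2)
print('ticks',loc(onz('wrist',220+395/4,10+90/4,.022,i)),loc(onz('wrist',220+465/4,10+90/4,.022,i)),'vial',loc(onz('wrist',220+426/4,10+264/4,.072,i)))
E
```

```text
both -1.9431806527279298 [0.59369046 0.09727383]
clip 45 424.06925068749024 [ 0.06500958 -0.14809708  0.034     ] -0.1479444798014386
clip 65 421.25997671355617 [ 0.0616387  -0.14747749  0.024     ] -0.14724377351448595
clip 80 420.7975472992748 [ 0.05702586 -0.1473846   0.024     ] -0.14715660826905408
clip 95 421.0039324509271 [ 0.05244384 -0.14748132  0.024     ] -0.1472473635837131
index 130 428.1414795804203 [ 0.0418805  -0.14958762  0.024     ]
index 145 429.1753611848451 [ 0.03738452 -0.1499177   0.024     ]
index 160 429.4089236461766 [ 0.03290654 -0.15002213  0.024     ]
plate 250 -0.12445458670275657 -0.17335085837266231 -0.14890272253770945
plate 450 -0.12388872646626843 -0.17339157574665293 -0.14864015110646067
plate 560 -0.12345937041718612 -0.1735241408972838 -0.14849175565723496
ticks [ 0.05438331 -0.14009194  0.022     ] [ 0.05471082 -0.16001729  0.022     ] vial [-0.00247964 -0.14858048  0.072     ]
```

```bash
python3 - <<'E'|tail -9
from w import *
i=pickle.load(open('w4.pkl','rb')); im=cv2.imread('pics/w4.png').astype(np.float32).mean(2)
for row,a,b in [(60,400,458),(75,400,458),(90,400,458),(105,400,458),(135,405,455),(150,405,455),(162,405,455)]:
    cs=np.arange(a,b,.5); s=np.array([cv2.getRectSubPix(im,(1,1),(float(220+c/4),float(10+row/4)))[0,0] for c in cs])
    bg=np.percentile(s,85); t_=(bg+s.min())/2; k_=cs[s<t_]; mid=(k_[0]+k_[-1])/2
    print(row,k_[0],k_[-1],round(bg),round(s.min()),loc(onz('wrist',220+mid/4,10+row/4,.026,i))[:2])
E
```

```text
side -1.6934853801549146 [0.58853811 0.1016828 ] [[0.0009, 0.0025], [-0.0014, -0.0024], [-0.0044, 0.0029], [0.0049, -0.0031]]
both -1.9431806527279298 [0.59369046 0.09727383]
60 406.5 438.0 193 51 [ 0.06264527 -0.14772273]
75 406.5 434.5 194 64 [ 0.05804344 -0.14726743]
90 407.0 434.5 201 65 [ 0.05347812 -0.14737589]
105 406.5 434.5 191 68 [ 0.04893784 -0.14734389]
135 419.5 437.0 99 54 [ 0.0399652  -0.14959762]
150 421.5 436.5 100 54 [ 0.03550047 -0.14984625]
162 423.0 436.0 98 50 [ 0.03194337 -0.15001732]
```

Call:
{"api": "servo_tool", "payload": {
  "commands": [
    [[0,0,0,45,0,3,87],[0,0,0,100,0,3,87],[0,0,0,155,0,3,80],[0,0,0,183,0,3,50],[0,0,0,188,0,3,30]]
  ]
}}

```text
time: 7.1
position: [0.4765, -0.0489, 0.0296]
tool_rot: [1.229, 1.201, -1.235]
ft_force: [0.1, -0.1, 0.7]
grip_width: 0.776
```

Call:
{"api": "servo_tool", "payload": {
  "commands": [
    [[0,0,0,0,0,0,10],[0,0,0,0,0,0,10],[0,0,0,0,0,0,10],[0,0,0,0,0,0,10],[0,0,0,0,0,0,10]]
  ]
}}

```text
time: 7.72
position: [0.4796, -0.0497, 0.0329]
tool_rot: [1.232, 1.194, -1.231]
ft_force: [-0.5, -0.2, 1.9]
grip_width: 0.227
```

```bash
python3 - <<'E'|tail -2
from w import *
for _ in range(2):
  s=ctrl.get_state(); print(s['time'],s['position'],loc(s['position']),s['ft_force'],s['grip_width']*87)
E
```

```text
7.725 [ 0.47956193 -0.04973706  0.03290736] [-0.10879365 -0.14775921  0.03290736] [-0.46567757 -0.19900129  1.90575328] 19.783169040073453
7.725 [ 0.47956193 -0.04973706  0.03290736] [-0.10879365 -0.14775921  0.03290736] [-0.46567757 -0.19900129  1.90575328] 19.783169040073453
```

Call:
{"api": "servo_tool", "payload": {
  "commands": [
    [[0,0,0,0,0,0,10],[0,0,0,0,0,0,50],[0,0,0,0,0,0,50],[0,0,0,0,0,0,50],[0,0,0,-30,0,0,87]]
  ]
}}

```text
time: 8.35
position: [0.4771, -0.0493, 0.0609]
tool_rot: [1.23, 1.2, -1.234]
ft_force: [-0.5, -0.7, 1.0]
grip_width: 0.597
```

Call:
{"api": "servo_tool", "payload": {
  "commands": [
    [[0,0,0,-50,0,0,87],[0,0,0,-105,0,0,87],[0,0,0,-155,0,0,87],[0,0,0,-160,0,0,87],[0,0,0,-160,0,0,87]]
  ]
}}

```text
time: 8.98
position: [0.4791, -0.0497, 0.2222]
tool_rot: [1.231, 1.195, -1.232]
ft_force: [-0.2, -0.3, -1.2]
grip_width: 0.999
```

```bash
python3 - <<'E'|tail -12
from w import *
i=vision.camera_info('wrist'); pickle.dump(i,open('w5.pkl','wb')); im=snap('wrist','w5.png').astype(np.float32).mean(2)
s=ctrl.get_state(); print(s['time'],s['joint_positions'],loc(s['position']))
for x in (.057,.053,.05,.042,.038,.034):
    ys=np.arange(-.160,-.137,.0001); P=[proj('wrist',wld([x,y,.026]),i) for y in ys]
    v=np.array([cv2.getRectSubPix(im,(1,1),(float(a),float(b)))[0,0] for a,b in P]); bg=np.percentile(v,80); k_=ys[v<(bg+v.min())/2]; print(x,k_[0],k_[-1],(k_[0]+k_[-1])/2)
for x in (-.04,-.06):
    ys=np.arange(-.190,-.107,.0001); P=[proj('wrist',wld([x,y,.024]),i) for y in ys]
    v=np.array([cv2.getRectSubPix(im,(1,1),(float(a),float(b)))[0,0] for a,b in P]); k_=ys[v>(v.min()+v.max())/2]; print('plate',x,k_[0],k_[-1],(k_[0]+k_[-1])/2)
print(go(wld([-.003,0,.2]),-92.2+90))
E
```

```text
both -1.9431806527279298 [0.59369046 0.09727383]
9.025 [ 0.66727288 -0.01751032 -0.60630233  1.83613248 -0.01037551  1.32192303
 -1.53753993] [-0.1098494  -0.14769244  0.22123811]
0.057 -0.16 -0.13930000000000228 -0.14965000000000114
0.053 -0.16 -0.1392000000000023 -0.14960000000000115
0.05 -0.16 -0.13930000000000228 -0.14965000000000114
0.042 -0.15290000000000079 -0.14580000000000157 -0.14935000000000118
0.038 -0.15170000000000092 -0.14790000000000134 -0.14980000000000113
0.034 -0.1518000000000009 -0.14800000000000132 -0.14990000000000112
plate -0.04 -0.17220000000000196 -0.12410000000000726 -0.1481500000000046
plate -0.06 -0.17220000000000196 -0.1238000000000073 -0.14800000000000463
[-8.950e+01 -1.000e-01  1.000e-01  2.100e+01  1.082e+02 -1.468e+02]
```

```bash
python3 - <<'E'|tail -9
from w import *
i=pickle.load(open('w5.pkl','rb')); im=cv2.imread('pics/w5.png').astype(np.float32).mean(2)
for x in (.0625,.06,.057,.054,.051,.039,.034):
    ys=np.arange(-.157,-.1415,.0001); P=[proj('wrist',wld([x,y,.024]),i) for y in ys]
    v=np.array([cv2.getRectSubPix(im,(1,1),(float(a),float(b)))[0,0] for a,b in P]); bg=v.max(); k_=ys[v<(bg+v.min())/2]; print(x,k_[0],k_[-1],(k_[0]+k_[-1])/2)
c=im[20:120,260:400]
cv2.imwrite('pics/w5b.png',cv2.resize(np.clip(c*1.2,0,255).astype(np.uint8),None,fx=5.5,fy=5.5,interpolation=cv2.INTER_CUBIC))
E
```

```text
side -1.6934853801549146 [0.58853811 0.1016828 ] [[0.0009, 0.0025], [-0.0014, -0.0024], [-0.0044, 0.0029], [0.0049, -0.0031]]
both -1.9431806527279298 [0.59369046 0.09727383]
0.0625 -0.1524000000000005 -0.14320000000000152 -0.14780000000000101
0.06 -0.15140000000000062 -0.1434000000000015 -0.14740000000000106
0.057 -0.15140000000000062 -0.1434000000000015 -0.14740000000000106
0.054 -0.1515000000000006 -0.1434000000000015 -0.14745000000000105
0.051 -0.1515000000000006 -0.1434000000000015 -0.14745000000000105
0.039 -0.15170000000000058 -0.147900000000001 -0.1498000000000008
0.034 -0.15180000000000057 -0.147900000000001 -0.1498500000000008
```

View pics/w5b.png

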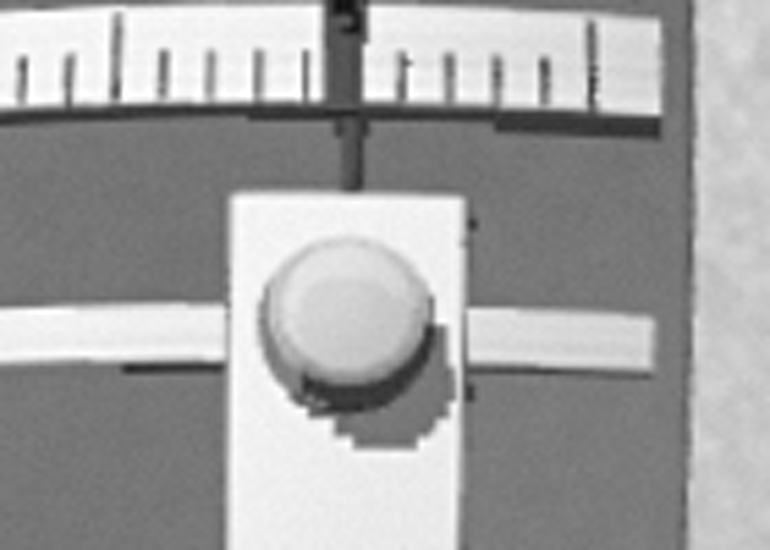

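Call:
{"api": "servo_tool", "payload": {
  "commands": [
    [[-10,0,0,0,10,-14,87],[-20,0,0,0,22,-30,87],[-30,0,0,0,34,-46,87],[-40,0,0,0,46,-62,87],[-50,0,0,0,58,-78,87]]
  ]
}}

```text
time: 9.65
position: [0.5388, 0.0271, 0.2202]
tool_rot: [0.565, 1.5, -0.566]
ft_force: [0.2, 0.4, 0.3]
grip_width: 0.999
```

```bash
python3 - <<'E'|tail -1
from w import *
print(ctrl.get_state()['joint_positions'],go(wld([-.003,0,.21]),-2.2))
E
```

```text
-0.89588187] [-39.2  -0.2   0.1  10.   84.6  -4.9]
```

Call:
{"api": "servo_tool", "payload": {
  "commands": [
    [[-10,0,0,0,20,-1,87],[-20,0,0,0,42,-2,87],[-30,0,0,0,65,-4,87],[-39,0,0,5,83,-5,87],[-39,0,0,8,84,-5,87]]
  ]
}}

```text
time: 10.28
position: [0.5908, 0.0939, 0.212]
tool_rot: [0.038, 1.575, -0.036]
ft_force: [0.5, -0.5, 0.1]
grip_width: 1.0
```

```bash
python3 - <<'E'|tail -3
from w import *
i=vision.camera_info('wrist'); im=snap('wrist','w6.png'); s=ctrl.get_state(); print(s['time'],loc(s['position']),s['joint_positions'])
c=im[:,:,::-1]; cv2.imwrite('pics/w6b.png',np.clip(c*1.3,0,255).astype(np.uint8))
print([np.round(proj('wrist',wld(p),i)) for p in ([-.019,0,.175],[.013,0,.175],[-.013,.015,.175],[.013,-.015,.175])])
print(go(wld([-.003,0,.133]),-2.2))
E
```

```text
-0.42097126]
[array([300., 222.]), array([347., 222.]), array([309., 201.]), array([346., 242.])]
[-0.6 -0.3 -0.  78.9  0.9  0.8]
```

View pics/w6b.png

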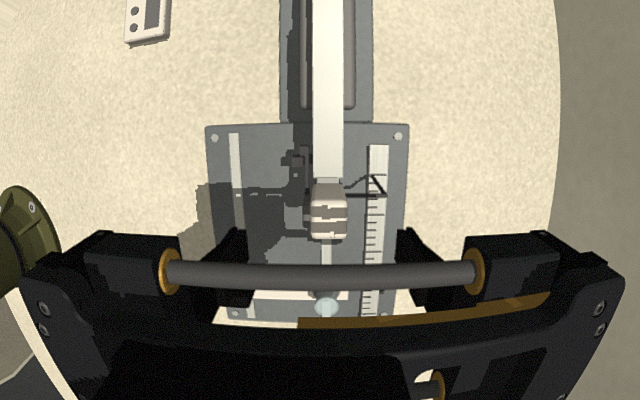

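Call:
{"api": "servo_tool", "payload": {
  "commands": [
    [[0,0,0,20,1,3,87],[0,0,0,40,1,3,87],[0,0,0,60,1,3,87],[0,0,0,76,1,3,70],[0,0,0,78,1,3,60]]
  ]
}}

```text
time: 10.95
position: [0.5939, 0.0931, 0.1348]
tool_rot: [0.037, 1.573, -0.038]
ft_force: [-0.6, -0.5, -0.3]
grip_width: 0.857
```

Call:
{"api": "servo_tool", "payload": {
  "commands": [
    [[0,0,0,0,0,0,40],[0,0,0,0,0,0,20],[0,0,0,0,0,0,15],[0,0,0,0,0,0,15],[0,0,0,0,0,0,15]]
  ],
  "newtons": 30
}}

```text
time: 11.58
position: [0.5955, 0.0935, 0.1367]
tool_rot: [0.037, 1.569, -0.037]
ft_force: [-0.7, 0.4, 2.2]
grip_width: 0.302
```

```bash
python3 - <<'E'|tail -2
from w import *
s=ctrl.get_state(); print(s['time'],loc(s['position']),s['ft_force'],s['torque'],s['grip_width']*87)
print(go(wld([-.003,0,.133]),-2.2))
E
```

```text
11.575 [ 1.50560293e-03 -1.27348006e-04  1.36743419e-01] [-0.69675791  0.40253725  2.20208415] [0.20339739 0.87122648 0.13203165] 26.233348225738737
[-0.5  0.1 -0.   3.7  0.1 -4.5]
```

Call:
{"api": "servo_tool", "payload": {
  "commands": [
    [[0,0,0,0,-8,0,15],[0,0,0,0,-28,0,15],[0,0,0,0,-53,0.5,15],[0,0,0,0,-75,0.5,15],[0,0,0,0,-85,0.5,15]]
  ]
}}

```text
time: 12.2
position: [0.5919, 0.0108, 0.1368]
tool_rot: [0.04, 1.569, -0.033]
ft_force: [3.1, 6.2, -1.3]
grip_width: 0.301
```

```bash
python3 - <<'E'|tail -2
from w import *
s=ctrl.get_state(); print(s['time'],loc(s['position']),s['ft_force'],s['torque'],s['grip_width']*87)
print(go(wld([0,-.1474,.134]),-2.2))
E
```

```text
12.2 [ 0.00109832 -0.0829332   0.13684307] [ 3.10266746  6.22854295 -1.33615353] [ 1.31156358 -0.14092673  0.09860179] 26.209637156409638
[ -0.5   0.1  -0.3   2.6 -64.5  -0.6]
```

Call:
{"api": "servo_tool", "payload": {
  "commands": [
    [[0,0,0,0,-20,0,15],[0,0,0,0,-42,0.5,15],[0,0,0,0,-57,0.5,15],[0,0,0,0,-62,0.5,15],[0,0,0,0,-62,0.5,15]]
  ]
}}

```text
time: 12.82
position: [0.5892, -0.0516, 0.1369]
tool_rot: [0.039, 1.57, -0.035]
ft_force: [2.0, 4.5, 1.1]
grip_width: 0.301
```

```bash
python3 - <<'E'|tail -4
from w import *
i=vision.camera_info('wrist'); pickle.dump(i,open('w7.pkl','wb')); im=snap('wrist','w7.png'); s=ctrl.get_state(); print(s['time'],loc(s['position']),s['ft_force'],s['torque'],s['grip_width']*87)
P=[np.round(proj('wrist',wld(p),i),1) for p in ([.052,-.1474,.031],[.061,-.1474,.046],[.061,-.1474,.022])]; print(P)
u,v=P[0].astype(int); c=im[v-65:v+55,u-80:u+80,::-1]; print(u-80,v-65)
cv2.imwrite('pics/w7b.png',cv2.resize(np.clip(c*1.2,0,255).astype(np.uint8),None,fx=5,fy=5,interpolation=cv2.INTER_CUBIC))
E
```

```text
both -1.9431806527279298 [0.59369046 0.09727383]
12.875 [ 0.00078509 -0.14531241  0.13680553] [1.54894694 4.36672727 0.36982721] [1.06949801 0.07618679 0.15774284] 26.2974173891785
[array([379. , 196.5]), array([392.1, 201.3]), array([386.6, 193.8])]
299 131
```

View pics/w7b.png

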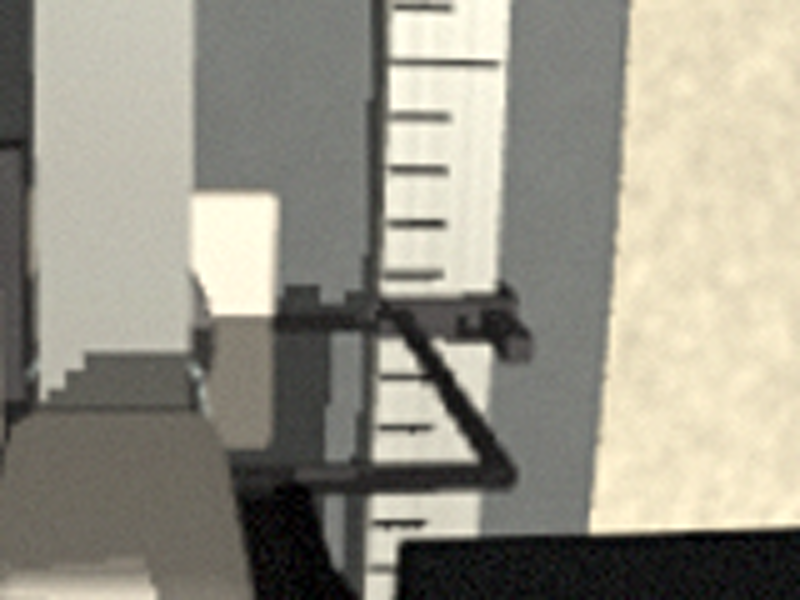

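```bash
python3 - <<'E'|tail -6
from w import *
i=pickle.load(open('w7.pkl','rb'))
k=lambda u,v,z:loc(onz('wrist',299+u/5-.4,131+v/5-.4,z,i)).round(4)
print('tip',k(385,306,.031),k(390,312,.031)); print('clip',k(430,298,.026),k(430,339,.026))
print('index',k(310,318,.022),'plate edge(+25)',k(240,191,.024)); print('ticks -100,-140',k(440,63,.022),k(415,275,.022),'-160',k(400,378,.022))
print('pointer elbow',k(500,475,.11))
E
```

```text
both -1.9431806527279298 [0.59369046 0.09727383]
tip [ 0.0487 -0.1429  0.031 ] [ 0.0496 -0.144   0.031 ]
clip [ 0.058  -0.1428  0.026 ] [ 0.0584 -0.1507  0.026 ]
index [ 0.0361 -0.1476  0.022 ] plate edge(+25) [ 0.0226 -0.1231  0.024 ]
ticks -100,-140 [ 0.0591 -0.0997  0.022 ] [ 0.0558 -0.1394  0.022 ] -160 [ 0.0538 -0.1596  0.022 ]
pointer elbow [ 0.0513 -0.1446  0.11  ]
```

Call:
{"api": "servo_tool", "payload": {
  "commands": [
    [[0,0,0,0,-1.5,0,15],[0,0,0,0,-2.8,0,15],[0,0,0,0,-2.8,0,15],[0,0,0,0,-2.8,0,15],[0,0,0,0,-2.8,0,15]]
  ]
}}

```text
time: 13.5
position: [0.5891, -0.0542, 0.1368]
tool_rot: [0.038, 1.57, -0.035]
ft_force: [0.8, 5.9, 2.2]
grip_width: 0.305
```

```bash
python3 - <<'E'|tail -2
from w import *
i=vision.camera_info('wrist'); pickle.dump(i,open('w8.pkl','wb')); im=snap('wrist','w8.png'); s=ctrl.get_state(); print(s['time'],loc(s['position']),s['ft_force'],s['grip_width']*87)
c=im[165:225,350:420,::-1]
print([np.round((np.array(proj('wrist',wld(p),i))-[350,165]+.5)*10-.5) for p in ([.052,-.1474,.031],[.052,-.1444,.031],[.061,-.1474,.026])])
cv2.imwrite('pics/w8b.png',cv2.resize(np.clip(c*1.3,0,255).astype(np.uint8),None,fx=10,fy=10,interpolation=cv2.INTER_CUBIC))
E
```

```text
13.55 [ 0.00080624 -0.14788472  0.13683609] [1.54872096 4.85706677 2.45021652] 26.283260117620905
[array([296., 292.]), array([297., 260.]), array([381., 277.])]
```

View pics/w8b.png

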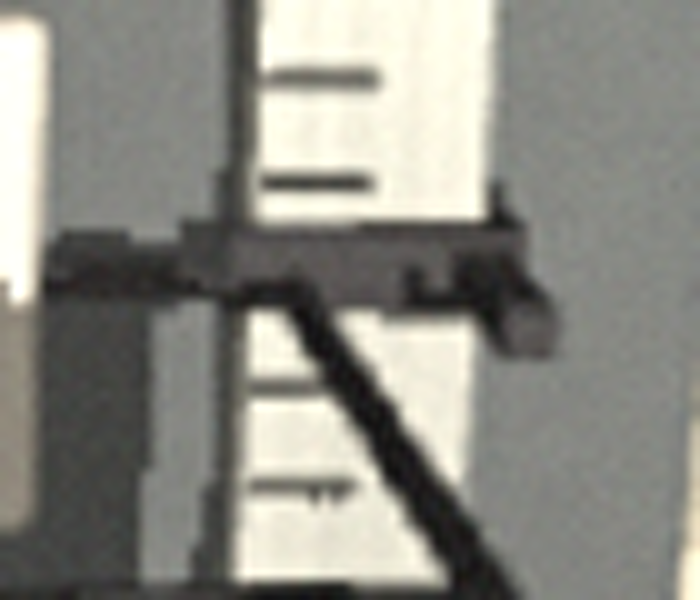

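```bash
python3 -c "
from bench import close_job
print(close_job())"
```

```text
the job is handed in; nothing more can be done
None
```

I slid the carriage to the clip by its knob. Then I pinched the grip, drew the arm out to the clip, and handed the job in at about 13.6 s with the grip still held and the button squeezed. The hand-in gave no verdict.

Last checks, in the stand's frame along y:

| Item | Reading (mm) |
|---|---|
| Clip | about -147.4 |
| Carriage plate centre | about -148.1 |
| Knob when last gripped | about -147.7 |
| Gripper tip holding the arm | -147.9 |

- **Pointer:** in the last wrist picture its tip stood within about 0.5 mm of the clip.
- **Button:** the fingers closed to about 26.3 mm, close to the 27 mm expected with the button fully in, and the spring was pulling at about 5 N.
- **Bystanders:** I planned no contact with the bottle, the beaker or the timer, but I took no final picture to confirm they had not moved.

**Disagreements:**
- The carriage's dark index bar read about -149.8 mm from above, probably because of its shadow, but about -147.6 mm in a later wrist view. The plate edges and the knob agreed with the clip within 1 mm, so I went by those.
- The scene and side cameras disagreed by about 10 mm on where the stand is, so I used the wrist camera, checked against the scale ticks.

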